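# Refit the filter cassette in a bench dust intake

### The job

Put the loose filter cassette back into the grey dust-intake dock on the watchmaker's bench: hook its thin tongue under the dock's retaining lip, then swing it down until it lies flat and fully home under the spring catch, and let go. Go gently and feel for the stop: the pocket's setting along its rail is not measured, and the plastic must not be forced (keep under 25 N). Leave the other things on the bench where they are.

Things in the scene. Friction and masses are not known exactly. Their poses are not given: they have to be found in the camera images.
- dock: Dust-intake dock fixed to the bench. Origin: centre of the underside of its aluminium foot rail (230 x 64 x 12 mm), on the bench top; x along the rail to the lip end, z up. On it a grey carriage 132 x 112 mm with the pocket is clamped (holds over 60 N) anywhere from -14 to +14 mm in x off the rail's middle. No reading shows this setting: find it by touch. Dock points below are for setting 0.
- dock_bed (a point): Centre of the flat pocket bed, 26 mm above the bench, at setting 0 (true bed: up to 14 mm off along x); dock's axes. From here the pocket runs from x = -56.25 mm (near wall, 6 mm high above the bed) to +56.25 mm (far stop wall), and y = -47.5 to +47.5 mm (side walls 8 mm high).
- dock_lip (a point): Middle of the retaining lip's free lower edge, at setting 0: x = +48.25, z = +8 mm from dock_bed. The lip runs the whole width at the dock's +x end and overhangs the bed by 8 mm up to the stop wall; its underside is 8 mm and its top 13 mm above the bed.
- catch (a joint): Steel spring catch, 40 mm wide, mid near wall; m, 0 at rest, to 0.008 pushed out (dock -x). Nose 4.75 mm into the pocket, 10.8 mm above the bed; lead-in face slopes up and out (25 deg off vertical) to 22 mm. Spring 1.2 N + 0.3 N/mm. Pressing the near edge down (about 3 to 10 N) drives it out; it snaps back to 0 over the edge.
- cassette_grip (a point): Loose filter cassette, grey plastic, paper pleats, about 0.16 kg, flat on the bench at first. Point: centre of its grip rib, 26 mm over its underside; x to the tongue, y along the rib, z up. Rib 12 (x) x 50 x 36 mm, 8 to 44 mm over the underside. Tongue end at x = +67 mm, near edge at -43 mm; width 90 mm. Body 8 mm thick; tongue = last 12 mm in x, full width, 4 mm thick, flush with the underside.
- cassette_tongue (a point): Middle of the lower edge of the tongue's end: (+67, 0, -26) mm from cassette_grip in the cassette's axes.
- jar: Bystander, leave alone: clear glass jar with steel cap, 44 mm across, 60 tall. Origin: centre of its underside.
- tub: Bystander, leave alone: round blue plastic tub, 40 mm across, 22 tall. Origin: centre of its underside.
- loupe: Bystander, leave alone: black eye loupe, 32 mm across, 30 tall. Origin: centre of its underside.
- driver: Bystander, leave alone: small screwdriver lying down, 110 mm long.
- ring: Bystander, leave alone: steel ring, 42 mm across, 12 tall. Origin: centre of its underside.
- holder: Bystander, leave alone: round brass movement holder, 52 mm across, 30 tall. Origin: centre of its underside.
Not all that is in view belongs to the job. Of the things that look like the part that bears cassette_grip, the smallest one is meant.

How it is judged:
By the outcome, as a careful person would: the job done as asked, in the order asked, and still so for the second after the job is handed in, with the robot touching nothing.
It also fails if it takes over 58 s, if anything falls off the work surface, if the arm or the gripper's body presses on something with over 40 N, if the wrist force passes 120 N, or if a joint passes its speed limit or range.

### The arm

A 6-joint arm with a two-finger parallel gripper is mounted at the origin on the work surface. World frame = base frame: x ahead of the robot, y to its left, z up, the work surface at z = 0. Lengths are in m, angles in rad, forces in N, time in s.
With the tool pointing down it reaches from about 0.275 to 0.85 m from the base axis. Payload 19 kg.
Tool frame: the origin (TCP) lies at the very end of the fingers, on their centre line; the grasp point (between the pads) lies 19 mm behind it; y points along the fingers, z is the direction in which the jaws open and shut, and the axes are right-handed (so a half turn about y gives the same grasp; the last joint's range is limited). The gripper opens to 85 mm and grips with 20 to 120 N. Pads are 22 mm wide; open, the fingers measure 114 mm over their backs; the gripper's body (76 mm by 85 mm) begins 54 mm behind the grasp point. The pads swing forward as they close: fully open they stand 13 mm farther back than shut.
Start: joints at [-1.329, 0.15, 1.437, -0, 1.554, -0.134], TCP at [0.211, -0.535, 0.231] pointing down, gripper open.
Joint ranges: [-2.8, 2.8], [-0.68, 2.1], [0.12, 2.68], [-1.39, 4.53], [0.16, 2.79], [-2.81, 2.81]. Speed limits (rad/s): [1.89, 1.89, 2.22, 3.01, 3.01, 3.01].

### API

Orientations are given as [roll, pitch, yaw] about the fixed x, y, z axes, in that order (R = Rz(yaw) Ry(pitch) Rx(roll)).
In Python, from plant import bot, optics gives the robot as it stands.
- The arm moves only by the tool step_arm, never from a script. Its argument "moves" is a list of rows, each an object with "linear": the shift along the world's x, y, z in mm, a list of three; "rotation": the turn, a rotation vector about the world's x, y, z in rad, a list of three. In form: [{"linear": [dx, dy, dz], "rotation": [wx, wy, wz]}, ...]. A call has 1 to 20 rows; each row shifts and turns the commanded pose from where the row before left it; what a row does not reach is not made up. A row lasts 1/8 s, in which the tool goes at most 62.5 mm and 10.7 degrees, less where a joint would pass 70% of its speed; a pose out of reach is approached as far as the arm can. A call is refused whole if a number of a shift passes 62.5 or a number of a turn 0.188, either way. A call with a gripper value outside its range is refused whole. "gripper" is the opening, from -1 (shut) to 1 (fully open), set as the call begins (left out, the last holds). The fingers move at their own pace and stop on an object; "squeeze" is the grip in N (left out, the last holds). Time passes only in rows, so rows that do not move let the fingers close. It gives the time, the measured TCP pose, the force and the opening at its end, in the units of the state.
- bot.state(): the state, without advancing time (a new reading comes with each control period).
- optics.get_image(name): name is "scene" or "top" or "wrist"; returns the picture (420x560x3 uint8, red, green, blue); there is no depth.
- optics.camera_info(name): a dict with "mtx" (3x3 intrinsics, pixels), "dist" ([k1, k2, p1, p2, k3] as OpenCV has them; the pictures are not rectified), "extrinsics" (4x4, takes a point from camera to world coordinates). Camera axes: x right, y down, z forward; pixel columns grow to the right and rows downward; lengths in m; the calibration is good to about 2 mm. A picture is of the moment at which its call begins: read the wrist's pose just before it. camera_info takes no time and is no camera call; for the wrist camera it gives the pose at the moment of the call.
- bot.sign_off(): hands the job in, once; it reports no verdict.
The state is a dict: "clock": time; "joint_positions": joint angles; "joint_vel": joint speeds; "effort": joint torques, N m; "tool_pos": TCP position; "tcp_rot": TCP orientation; "wrist_force": force on the tool from outside, world axes, zero at the start; "moment": the same for the moment, N m; "opening": finger opening in m.
Only numpy, scipy, OpenCV 4.12 (cv2) and the standard library are available. Lean on these libraries where they do the work, as an engineer would, in place of code of your own. Each camera call takes 0.05 s, during which the arm holds its last target. There are 200 camera calls.

## Working session

There is one attempt and no reset: what is moved stays moved. The work goes in short steps, Python scripts to look and compute and a tool call to move; the robot and the scene stay as the last step left them, time stands still between calls to the robot, and variables do not carry over. Pictures are saved under pics/ and viewed, about 8 in all and at most 12, crops included, and the job is handed in when it is done.

Besides the shell and the picture viewer there is one more tool, called after ">>>" as name(argument=value, ...) on one line, values as JSON. step_arm: Moves the arm, as the interface text tells. Its arguments: {"type":"object","properties":{"moves":{"type":"array","items":{"type":"object","properties":{"linear":{"type":"array","items":{"type":"number"}},"rotation":{"type":"array","items":{"type":"number"}}}}},"gripper":{"type":"number"},"squeeze":{"type":"number"}},"required":["moves"]}

```bash
mkdir -p pics; ls; python3 - <<'E'
from plant import bot, optics
import cv2, numpy as np
s=bot.state(); print({k:np.round(v,4) for k,v in s.items()})
for n in ("scene","top"):
    cv2.imwrite(f"pics/{n}0.png",cv2.cvtColor(optics.get_image(n),cv2.COLOR_RGB2BGR))
    c=optics.camera_info(n); print(n,np.round(c["mtx"],1).tolist(),np.round(c["extrinsics"],3).tolist(),c["dist"])
E
```

```text
pics
{'clock': np.float64(0.0), 'joint_positions': array([-1.329 ,  0.1509,  1.438 ,  0.    ,  1.5538, -0.134 ]), 'joint_vel': array([ 0.0022, -0.0007,  0.0012,  0.001 , -0.0014, -0.0006]), 'effort': array([ 4.10000e-03, -7.13058e+01, -5.70865e+01,  1.00000e-04,
        9.10000e-03, -0.00000e+00]), 'tool_pos': array([ 0.211 , -0.5346,  0.2307]), 'tcp_rot': array([-1.5719e+00,  2.0000e-04, -2.7658e+00]), 'wrist_force': array([-0.0917,  0.2352,  0.5517]), 'moment': array([ 0.0287,  0.013 , -0.0268]), 'opening': np.float64(0.0852)}
scene [[483.4, 0.0, 285.7], [0.0, 483.4, 210.5], [0.0, 0.0, 1.0]] [[0.332, 0.764, -0.553, 1.16], [0.943, -0.264, 0.202, -0.203], [0.008, -0.589, -0.808, 0.98], [0.0, 0.0, 0.0, 1.0]] [-0.00513203  0.          0.          0.          0.        ]
top [[385.6, 0.0, 274.7], [0.0, 385.6, 204.2], [0.0, 0.0, 1.0]] [[-0.02, -0.982, 0.186, 0.343], [-1.0, 0.022, 0.013, -0.005], [-0.017, -0.186, -0.982, 0.992], [0.0, 0.0, 0.0, 1.0]] [0.01112005 0.         0.         0.         0.        ]
```

View pics/top0.png

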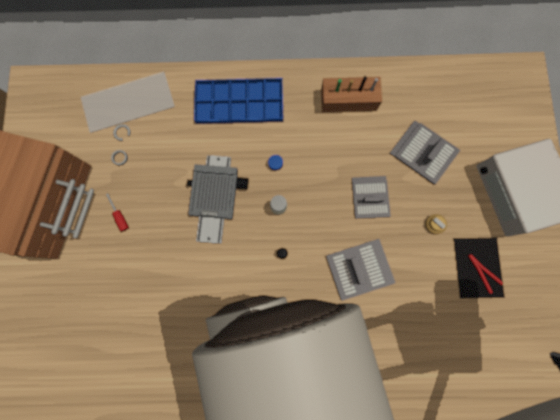

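View pics/scene0.png

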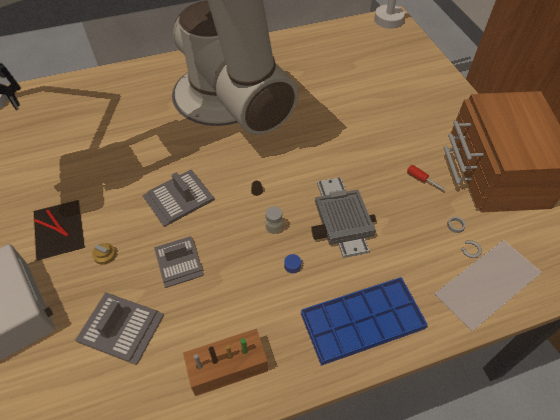

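Candidates for the cassette are three grey pleated cassettes in the top view: (371,197), (426,152) and (360,270). The one at (371,197) is the smallest, about 36x40 px, which matches 90x110 mm. The dock is at (213,193). I'll check both in close crops.

```bash
python3 - <<'E'
import cv2, numpy as np
t=cv2.imread("pics/top0.png"); s=cv2.imread("pics/scene0.png")
def c(im,x,y,w,h,f): return cv2.resize(im[y:y+h,x:x+w],(w*f,h*f),interpolation=cv2.INTER_CUBIC)
a=np.hstack([c(t,175,145,80,60,5),c(t,335,165,80,60,5)])   # placeholder layout
a=np.hstack([c(t,180,150,66,99,6)[:594],c(t,340,165,66,99,6)[:594]])
cv2.imwrite("pics/ctop.png",a)
b=np.hstack([c(s,300,170,80,99,5),c(s,145,215,80,99,5)])
cv2.imwrite("pics/cscene.png",b)
E
```

```text
(no output)
```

View pics/ctop.png

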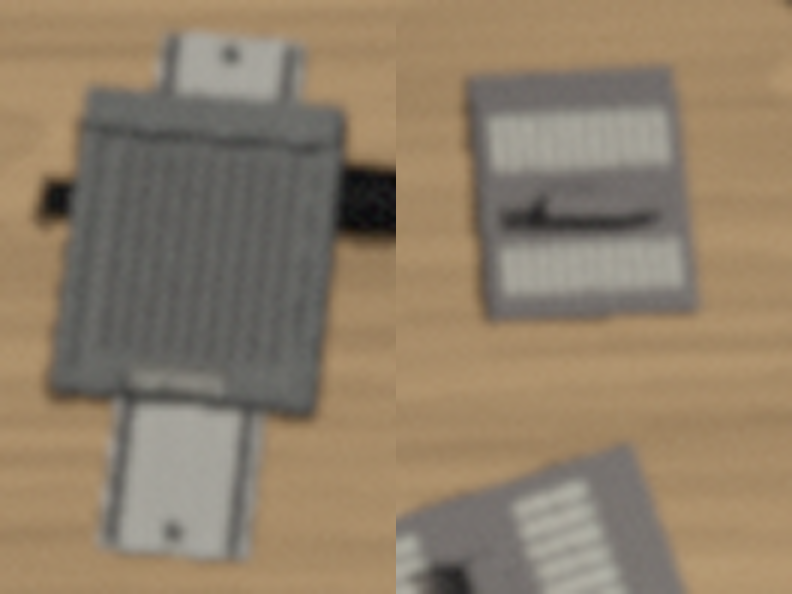

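View pics/cscene.png

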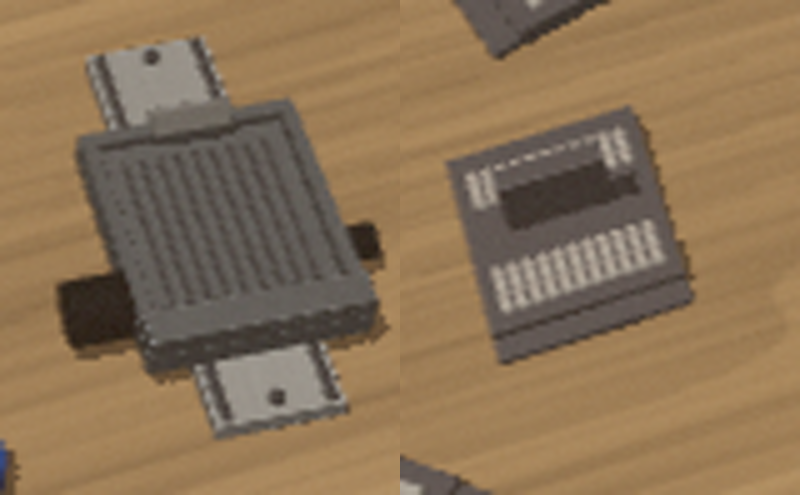

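The smallest cassette's thin tongue step faces the scene camera (crop ~(500,350)-(690,295)), so it points to world +x, and the dock's lip is also at the +x end. Next I'll fit both poses.

```bash
cat > h.py <<'E'
import cv2, numpy as np
from plant import bot, optics
from scipy.optimize import least_squares
def proj(P,c):
    E=np.linalg.inv(c["extrinsics"]); r,_=cv2.Rodrigues(E[:3,:3])
    return cv2.projectPoints(np.float64(P).reshape(-1,3),r,E[:3,3],c["mtx"],np.float64(c["dist"]))[0].reshape(-1,2)
def place(P,p):
    c,s=np.cos(p[2]),np.sin(p[2]); P=np.float64(P)/1000
    return np.c_[p[0]+c*P[:,0]-s*P[:,1],p[1]+s*P[:,0]+c*P[:,1],P[:,2]]
def fit(obs,p0):  # obs: list of (cam,pts mm,(pixels))
    f=lambda p:np.concatenate([(proj(place(P,p),c)-np.float64(q)).ravel() for c,P,q in obs])
    r=least_squares(f,p0); return r.x,np.round(r.fun.reshape(-1,2),1).tolist()
E
python3 - <<'E'
from h import *
T,S=optics.camera_info("top"),optics.camera_info("scene")
t=lambda *a:[(x/6+180,y/6+150) for x,y in a]
s=lambda *a:[(x/5+300,y/5+170) for x,y in a]
d,r=fit([(T,[(115,32,12),(115,-32,12),(-115,32,12),(-115,-32,12)],t((162,33),(303,40),(100,547),(248,557))),
 (S,[(-115,-32,12),(-115,32,12),(115,32,12),(115,-32,12)],s((202,38),(87,62),(345,403),(215,428)))],[.4,.15,0])
# order of scene y: fix by residual
print("dock",d,r)
d,r=fit([(T,[(115,32,12),(115,-32,12),(-115,32,12),(-115,-32,12)],t((162,33),(303,40),(100,547),(248,557))),
 (S,[(-115,32,12),(-115,-32,12),(115,32,12),(115,-32,12)],s((202,38),(87,62),(345,403),(215,428)))],[.4,.15,0])
print("dock",d,r)
tc=lambda *a:[((x-396)/6+340,y/6+165) for x,y in a]
sc=lambda *a:[((x-400)/5+145,y/5+215) for x,y in a]
c,r=fit([(T,[(67,45,4),(67,-45,4),(-43,45,8),(-43,-45,8)],tc((470,77),(672,66),(490,320),(697,305))),
 (S,[(67,45,4),(67,-45,4),(-43,-45,8),(-43,45,8)],sc((693,292),(500,352),(447,160),(632,107)))],[.4,-.25,0])
print("cas",c,r)
# carriage setting: outer corners (+-66,+-56) z: lip top 39 at +x ; near 32
def g(p): return np.concatenate([(proj(place([(66+p[0],56,39),(66+p[0],-56,39),(-66+p[0],56,32),(-66+p[0],-56,32)],d),T)-t((90,90),(345,106),(52,390),(312,412))).ravel(),
 (proj(place([(-66+p[0],56,34),(-66+p[0],-56,34),(66+p[0],56,39),(66+p[0],-56,39)],d),S)-s((293,100),(77,140),(377,298),(148,350))).ravel()])
q=least_squares(g,[0.]); print("set",q.x,np.round(q.fun.reshape(-1,2),1).tolist())
E
```

```text
dock [ 0.55103105  0.1660663  -0.10149186] [[-0.3, -1.3], [0.1, -0.7], [-0.3, -0.8], [-0.1, -0.4], [-24.1, 3.2], [22.5, -5.9], [0.2, -0.9], [0.1, -0.4]]
dock [ 0.55126308  0.1659328  -0.10486238] [[-0.1, -1.4], [0.3, -0.7], [-0.4, -0.9], [-0.2, -0.5], [-0.4, -1.1], [-1.0, -1.6], [0.0, -0.7], [-0.1, -0.4]]
cas [ 0.5331787  -0.24199336  0.02756614] [[-1.0, -0.8], [-0.4, -0.7], [-0.4, -0.2], [0.2, 0.5], [-0.1, 0.3], [-0.6, 0.9], [-0.6, -0.8], [-0.3, -1.5]]
set [14.0496933] [[-0.9, -2.0], [-0.3, -1.2], [-0.4, -1.1], [0.2, -1.2], [-1.2, -2.0], [-1.0, -2.1], [0.1, -0.1], [0.1, -1.4]]
```

>>> step_arm(moves=[{"linear": [32, 29, -5], "rotation": [0, 0, 0.122]}, {"linear": [32, 29, -5], "rotation": [0, 0, 0.122]}, {"linear": [32, 29, -5], "rotation": [0, 0, 0.122]}, {"linear": [32, 29, -5], "rotation": [0, 0, 0.122]}, {"linear": [32, 29, -5], "rotation": [0, 0, 0.122]}, {"linear": [32, 29, -5], "rotation": [0, 0, 0.122]}, {"linear": [32, 29, -5], "rotation": [0, 0, 0.122]}, {"linear": [32, 29, -5], "rotation": [0, 0, 0.122]}, {"linear": [32, 29, -5], "rotation": [0, 0, 0.122]}, {"linear": [32, 29, -5], "rotation": [0, 0, 0.122]}, {"linear": [0, 0, 0], "rotation": [0, 0, 0]}, {"linear": [0, 0, 0], "rotation": [0, 0, 0]}], gripper=0.2)

```text
clock: 1.6
tool_pos: [0.5308, -0.2449, 0.181]
tcp_rot: [-1.572, 0.0, -1.546]
wrist_force: [0.0, 0.6, 0.0]
opening: 0.0514
```

```bash
python3 - <<'E'
from h import *
s=bot.state(); print(s["clock"],s["tool_pos"],s["tcp_rot"],s["joint_positions"],s["wrist_force"],s["opening"])
c=optics.camera_info("wrist"); im=optics.get_image("wrist")
print(np.round(c["extrinsics"],3).tolist(),np.round(c["mtx"],1).tolist())
p=[.5332,-.242,.0276]
print(proj(place([(67,45,4),(67,-45,4),(-43,45,8),(-43,-45,8),(6,25,44),(6,-25,44),(-6,25,44),(-6,-25,44)],p),c).round(0).tolist())
cv2.imwrite("pics/w1.png",cv2.resize(cv2.cvtColor(im,cv2.COLOR_RGB2BGR),(784,588),interpolation=cv2.INTER_CUBIC))
E
```

```text
1.6 [ 0.53076431 -0.24489542  0.18100204] [-1.57153140e+00  1.27719571e-04 -1.54629610e+00] [-5.63893688e-01  1.92185913e-01  1.49064810e+00 -3.03626346e-04
  1.45944100e+00 -5.88360122e-01] [0.01585972 0.64081645 0.04251364] 0.05142502504592496
[[1.0, 0.023, 0.006, 0.528], [0.024, -0.954, -0.299, -0.168], [-0.001, 0.299, -0.954, 0.323], [0.0, 0.0, 0.0, 1.0]] [[359.5, 0.0, 281.8], [0.0, 359.5, 208.7], [0.0, 0.0, 1.0]]
[[363.0, 130.0], [356.0, 227.0], [236.0, 131.0], [240.0, 229.0], [294.0, 161.0], [293.0, 222.0], [278.0, 161.0], [279.0, 222.0]]
```

View pics/w1.png

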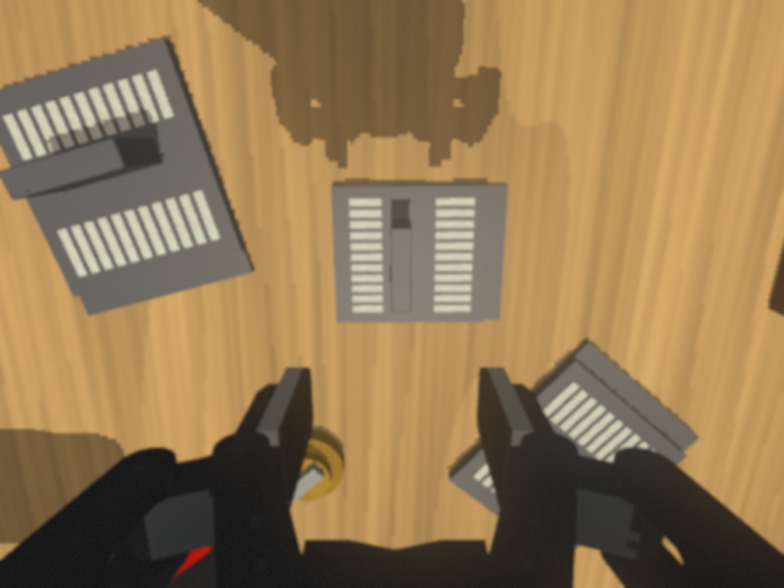

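The prediction matches the wrist view within about 1 mm (tongue corners (361,131) and (356,228), rib edges at columns 279 and 293). Descending.

>>> step_arm(moves=[{"linear": [2, 2, -30]}, {"linear": [0, 0, -40]}, {"linear": [0, 0, -40]}, {"linear": [0, 0, -30]}, {"linear": [0, 0, -15]}, {"linear": [0, 0, -8]}, {"linear": [0, 0, -4]}, {"linear": [0, 0, 0]}, {"linear": [0, 0, 0]}])

```text
invalid input at $.moves[0]: expected keys linear, rotation
```

>>> step_arm(moves=[{"linear": [0, 0, 0]}, {"linear": [0, 0, 0]}, {"linear": [0, 0, 0]}, {"linear": [0, 0, 0]}, {"linear": [0, 0, 0]}, {"linear": [0, 0, 0]}], gripper=-1, squeeze=50)

```text
invalid input at $.moves[0]: expected keys linear, rotation
```

>>> step_arm(moves=[{"linear": [2, 2, -30], "rotation": [0, 0, 0]}, {"linear": [0, 0, -40], "rotation": [0, 0, 0]}, {"linear": [0, 0, -40], "rotation": [0, 0, 0]}, {"linear": [0, 0, -30], "rotation": [0, 0, 0]}, {"linear": [0, 0, -15], "rotation": [0, 0, 0]}, {"linear": [0, 0, -8], "rotation": [0, 0, 0]}, {"linear": [0, 0, -4], "rotation": [0, 0, 0]}, {"linear": [0, 0, 0], "rotation": [0, 0, 0]}, {"linear": [0, 0, 0], "rotation": [0, 0, 0]}])

```text
clock: 2.78
tool_pos: [0.5333, -0.243, 0.015]
tcp_rot: [-1.57, -0.001, -1.546]
wrist_force: [-0.6, -0.7, -0.2]
opening: 0.0512
```

>>> step_arm(moves=[{"linear": [0, 0, 0], "rotation": [0, 0, 0]}, {"linear": [0, 0, 0], "rotation": [0, 0, 0]}, {"linear": [0, 0, 0], "rotation": [0, 0, 0]}, {"linear": [0, 0, 0], "rotation": [0, 0, 0]}, {"linear": [0, 0, 0], "rotation": [0, 0, 0]}, {"linear": [0, 0, 0], "rotation": [0, 0, 0]}], gripper=-1, squeeze=50)

```text
clock: 3.52
tool_pos: [0.5332, -0.2429, 0.0146]
tcp_rot: [-1.571, -0.0, -1.546]
wrist_force: [-0.4, 0.1, 5.0]
opening: 0.0109
```

>>> step_arm(moves=[{"linear": [0, 0, 15], "rotation": [0, 0, 0]}, {"linear": [0, 0, 40], "rotation": [0, 0, 0]}, {"linear": [0, 0, 40], "rotation": [0, 0, 0]}, {"linear": [0, 0, 30], "rotation": [0, 0, 0]}, {"linear": [0, 20, 10], "rotation": [0, 0, -0.01]}, {"linear": [0, 40, 0], "rotation": [0, 0, -0.013]}, {"linear": [0, 40, 0], "rotation": [0, 0, -0.013]}, {"linear": [0, 40, 0], "rotation": [0, 0, -0.013]}, {"linear": [0, 40, 0], "rotation": [0, 0, -0.013]}, {"linear": [0, 40, 0], "rotation": [0, 0, -0.013]}, {"linear": [0, 40, 0], "rotation": [0, 0, -0.013]}, {"linear": [0, 40, 0], "rotation": [0, 0, -0.013]}, {"linear": [0, 40, 0], "rotation": [0, 0, -0.013]}, {"linear": [0, 40, 0], "rotation": [0, 0, -0.013]}, {"linear": [2, 30, 0], "rotation": [0, 0, -0.016]}, {"linear": [0, 0, 0], "rotation": [0.0064, 0.0607, 0]}, {"linear": [0, 0, 0], "rotation": [0.0064, 0.0607, 0]}, {"linear": [0, 0, 0], "rotation": [0.0064, 0.0607, 0]}, {"linear": [0, 0, 0], "rotation": [0.0064, 0.0607, 0]}, {"linear": [0, 0, 0], "rotation": [0, 0, 0]}])

```text
clock: 6.02
tool_pos: [0.5354, 0.1669, 0.1492]
tcp_rot: [-1.815, -0.003, -1.689]
wrist_force: [-0.4, 0.3, -1.7]
opening: 0.0112
```

```bash
python3 - <<'E'
from h import *
s=bot.state(); print(s["clock"],s["tool_pos"],s["tcp_rot"],s["joint_positions"],s["wrist_force"],s["opening"])
from scipy.spatial.transform import Rotation as R
M=R.from_euler('xyz',s["tcp_rot"]).as_matrix(); print(np.round(M,3).tolist())
c=optics.camera_info("wrist"); im=optics.get_image("wrist")
d=[.5513,.1659,-.105]
print(proj(place([(115,32,12),(115,-32,12),(-115,32,12),(-115,-32,12)],d),c).round(0).tolist())
for n,i in (("w2",im),("sc2",optics.get_image("scene")),("t2",optics.get_image("top"))):
  cv2.imwrite(f"pics/{n}.png",cv2.resize(cv2.cvtColor(i,cv2.COLOR_RGB2BGR),(784,588),interpolation=cv2.INTER_CUBIC))
E
```

```text
6.025 [0.53535632 0.16694494 0.14923719] [-1.81546263 -0.00330899 -1.68877419] [0.1318541  0.31463725 1.4233055  0.05695276 1.64166592 0.24747797] [-0.43582747  0.32423833 -1.71381639] 0.01124868555891559
[[-0.118, -0.241, 0.963], [-0.993, 0.025, -0.115], [0.003, -0.97, -0.242]]
[[518.0, 160.0], [502.0, 247.0], [206.0, 152.0], [212.0, 225.0]]
```

View pics/w2.png

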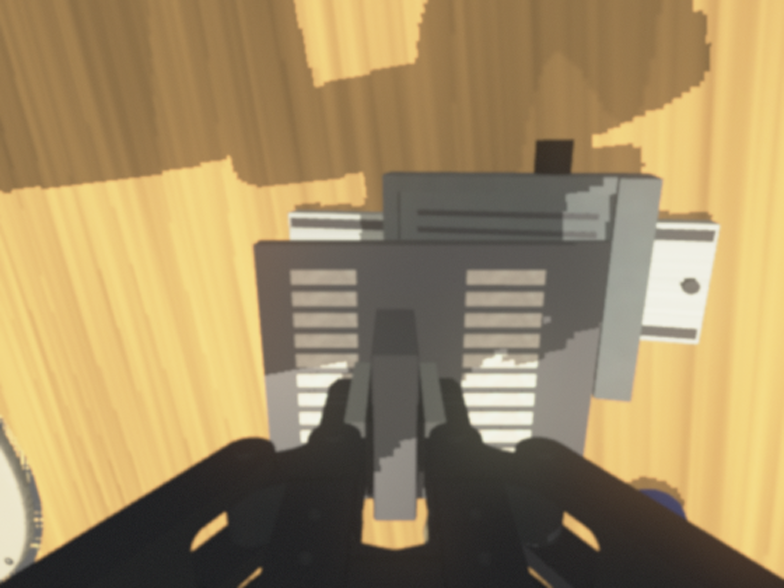

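The wrist view shows the cassette held tilted over the dock. The rail corners are at (513,160), (498,244) and (207,151), and the lip's inner edge runs (440,126)-(424,282). I'll refine the dock and in-hand poses with these.

```bash
python3 - <<'E'
from h import *
from scipy.spatial.transform import Rotation as R
s=bot.state(); W=optics.camera_info("wrist");T,S=optics.camera_info("top"),optics.camera_info("scene")
w=lambda *a:np.array([(x/1.4,y/1.4) for x,y in a]); t=lambda *a:np.array([(x/6+180,y/6+150) for x,y in a]); sc=lambda *a:np.array([(x/5+300,y/5+170) for x,y in a])
def g(p,use=(1,1,1)):
    a=p[3]*1000; o=[]
    if use[0]: o+=[(proj(place([(115,32,12),(115,-32,12),(-115,32,12),(66+a,56,39),(48.25+a,56,39),(66+a,-56,39),(48.25+a,-56,39),(-66+a,56,34)],p),W)-w((718,224),(697,342),(290,212),(660,177),(616,177),(630,400),(594,397),(384,175)))*1.0]
    if use[1]: o+=[proj(place([(115,32,12),(115,-32,12),(-115,32,12),(-115,-32,12),(66+a,56,39),(66+a,-56,39)],p),T)-t((162,33),(303,40),(100,547),(248,557),(90,90),(345,106))]
    if use[2]: o+=[proj(place([(-115,32,12),(-115,-32,12),(115,32,12),(115,-32,12),(-66+a,56,34),(-66+a,-56,34),(66+a,56,39),(66+a,-56,39)],p),S)-sc((202,38),(87,62),(345,403),(215,428),(293,100),(77,140),(377,298),(148,350))]
    return np.concatenate(o).ravel()
for u in ((1,0,0),(0,1,1),(1,1,1)):
    r=least_squares(g,[.55,.166,-.105,.01],args=(u,),x_scale=.01); print(u,r.x.round(4),np.abs(r.fun).max().round(1))
print(r.fun.reshape(-1,2)[:8].round(1).tolist())
# cassette in hand: axes x=tool z, z=-tool y, y=-tool x
M=R.from_euler('xyz',s["tcp_rot"]).as_matrix(); C=np.c_[M[:,2],-M[:,0],-M[:,1]]; print(C.round(3).tolist())
tcp=np.array(s["tool_pos"])
P=np.array([(-43,45,8),(6,25,44),(-6,25,44),(6,-25,44),(-6,-25,44),(55,45,8)])/1000
q=w((255,242),(415,310),(377,310),(417,520),(373,520),(612,242))
f=lambda p:(proj((P-[p[0],p[1],p[2]])@C.T+tcp,W)-q)[:5].ravel()
r=least_squares(f,[0,0,.0146],x_scale=.01); print("tcp in cassette",r.x.round(4),r.fun.reshape(-1,2).round(1).tolist(), f([0,0,.0146]).reshape(-1,2).round(1).tolist())
E
```

```text
(1, 0, 0) [ 0.5491  0.1669 -0.104   0.0141] 5.0
(0, 1, 1) [ 0.5513  0.1658 -0.1068  0.0152] 2.4
(1, 1, 1) [ 0.5495  0.1668 -0.104   0.0139] 4.8
[[1.7, -0.8], [1.1, 1.4], [-2.5, 0.4], [2.0, -0.3], [2.5, -0.4], [0.6, 1.9], [-0.3, 1.3], [-4.8, -0.3]]
[[0.964, 0.117, 0.239], [-0.115, 0.993, -0.025], [-0.24, -0.003, 0.971]]
tcp in cassette [-0.     -0.0086  0.01  ] [[-5.9, -17.1], [6.0, 13.9], [-4.0, 13.9], [2.3, -8.0], [0.8, -8.0]] [[-1.1, 1.6], [4.8, 32.4], [-3.1, 32.4], [1.3, 2.0], [1.5, 2.0]]
```

>>> step_arm(moves=[{"linear": [4, 0, -10], "rotation": [0.0047, 0.0447, 0.007]}, {"linear": [4.5, -0.5, -10], "rotation": [0.0047, 0.0447, 0.007]}, {"linear": [0, 0, -20], "rotation": [0, 0, 0]}, {"linear": [0, 0, -20], "rotation": [0, 0, 0]}, {"linear": [0, 0, -10], "rotation": [0, 0, 0]}, {"linear": [0, 0, -7], "rotation": [0, 0, 0]}, {"linear": [0, 0, 0], "rotation": [0, 0, 0]}, {"linear": [0, 0, 0], "rotation": [0, 0, 0]}])

```text
clock: 7.18
tool_pos: [0.5438, 0.1667, 0.0728]
tcp_rot: [-1.904, -0.003, -1.674]
wrist_force: [-0.2, -0.3, -2.1]
opening: 0.0115
```

>>> step_arm(moves=[{"linear": [0, 0, -2], "rotation": [0, 0, 0]}, {"linear": [0, 0, -2], "rotation": [0, 0, 0]}, {"linear": [0, 0, -1], "rotation": [0, 0, 0]}, {"linear": [0, 0, -1], "rotation": [0, 0, 0]}, {"linear": [0, 0, 0], "rotation": [0, 0, 0]}, {"linear": [0, 0, 0], "rotation": [0, 0, 0]}])

```text
clock: 7.92
tool_pos: [0.5435, 0.1667, 0.0663]
tcp_rot: [-1.905, -0.004, -1.674]
wrist_force: [0.0, -0.5, -1.8]
opening: 0.0113
```

```bash
cat > tip.py <<'E'
from h import *
from scipy.spatial.transform import Rotation as R
def tip(d=(.5498,.1666,-.104)):
    s=bot.state(); M=R.from_euler('xyz',s["tcp_rot"]).as_matrix(); C=np.c_[M[:,2],-M[:,0],-M[:,1]]
    c,q=np.cos(d[2]),np.sin(d[2]); D=np.array([[c,q,0],[-q,c,0],[0,0,1]])
    f=lambda x,y,z:((D@(C@np.array([x,y+.8,z-14.6])+np.array(s["tool_pos"])*1000-[d[0]*1000,d[1]*1000,26]))).round(1)
    G=D@C
    print("t",s["clock"],"tip(dock,bed z)",f(67,0,0),"near",f(-43,0,0),"tilt deg",np.degrees(np.arcsin(-G[2,0])).round(2),"roll",np.degrees(G[2,1]).round(2),"yaw",np.degrees(np.arctan2(G[1,0],G[0,0])).round(2))
    print("F dock",(D@s["wrist_force"]).round(1),"M dock",(D@s["moment"]).round(2),"open",round(s["opening"],4))
E
cat > show.py <<'E'
import sys
from tip import *
tip()
E
python3 show.py
```

```text
t 7.925 tip(dock,bed z) [52.2  0.1  4.5] near [-51.7   0.2  40.6] tilt deg 19.14 roll -0.21 yaw -0.03
F dock [ 0.1 -0.5 -1.8] M dock [ 0.   -0.28 -0.01] open 0.0113
```

>>> step_arm(moves=[{"linear": [0, 0, -1], "rotation": [0, 0, 0]}, {"linear": [0, 0, -1], "rotation": [0, 0, 0]}, {"linear": [0, 0, -0.5], "rotation": [0, 0, 0]}, {"linear": [0, 0, -0.5], "rotation": [0, 0, 0]}, {"linear": [0, 0, 0], "rotation": [0, 0, 0]}, {"linear": [0, 0, 0], "rotation": [0, 0, 0]}])

```text
clock: 8.68
tool_pos: [0.5435, 0.1667, 0.0633]
tcp_rot: [-1.905, -0.004, -1.674]
wrist_force: [0.1, -0.4, -1.8]
opening: 0.0114
```

>>> step_arm(moves=[{"linear": [0, 0, -0.5], "rotation": [0, 0, 0]}, {"linear": [0, 0, 0], "rotation": [0, 0, 0]}, {"linear": [0, 0, -0.5], "rotation": [0, 0, 0]}, {"linear": [0, 0, 0], "rotation": [0, 0, 0]}])

```text
clock: 9.18
tool_pos: [0.5435, 0.1666, 0.0622]
tcp_rot: [-1.905, -0.004, -1.674]
wrist_force: [-0.2, 0.0, -1.7]
opening: 0.0113
```

```bash
python3 - <<'E'
from tip import *
tip()
i=[cv2.cvtColor(optics.get_image(n),cv2.COLOR_RGB2BGR) for n in ("wrist","scene")]
a=cv2.resize(i[0][90:310,240:540],(600,440)); b=cv2.resize(i[1][150:260,270:420],(600,440),interpolation=cv2.INTER_CUBIC)
cv2.imwrite("pics/w3.png",cv2.resize(np.hstack([a,b]),(800,293)))
E
```

```text
t 9.175 tip(dock,bed z) [52.2  0.1  0.5] near [-51.7   0.2  36.5] tilt deg 19.15 roll -0.21 yaw -0.03
F dock [-0.2 -0.  -1.7] M dock [ 0.02 -0.21  0.  ] open 0.0113
```

View pics/w3.png

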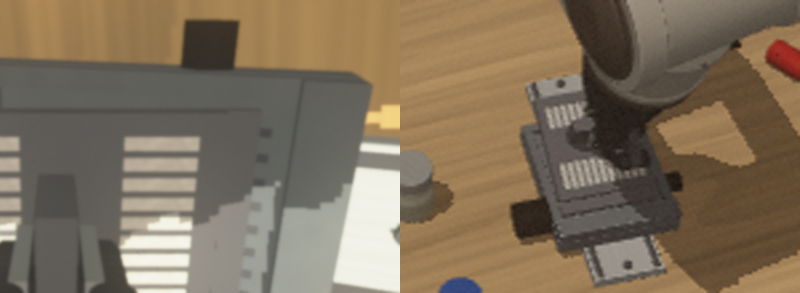

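The left panel shows the tongue inside the pocket, short of the lip by about 8 mm, with no contact yet. Sliding forward under the lip.

>>> step_arm(moves=[{"linear": [1.5, -0.15, 0], "rotation": [0, 0, 0]}, {"linear": [1.5, -0.15, 0], "rotation": [0, 0, 0]}, {"linear": [1.5, -0.15, 0], "rotation": [0, 0, 0]}, {"linear": [1.5, -0.15, 0], "rotation": [0, 0, 0]}, {"linear": [1, -0.1, 0], "rotation": [0, 0, 0]}, {"linear": [1, -0.1, 0], "rotation": [0, 0, 0]}, {"linear": [1, -0.1, 0], "rotation": [0, 0, 0]}, {"linear": [0, 0, 0], "rotation": [0, 0, 0]}])

```text
clock: 10.28
tool_pos: [0.5525, 0.1657, 0.0622]
tcp_rot: [-1.905, -0.004, -1.674]
wrist_force: [0.5, 0.4, -1.7]
opening: 0.0115
```

>>> step_arm(moves=[{"linear": [1, -0.1, 0], "rotation": [0, 0, 0]}, {"linear": [1, -0.1, 0], "rotation": [0, 0, 0]}, {"linear": [1, -0.1, 0], "rotation": [0, 0, 0]}, {"linear": [0, 0, 0], "rotation": [0, 0, 0]}])

```text
clock: 10.78
tool_pos: [0.5556, 0.1654, 0.0623]
tcp_rot: [-1.905, -0.004, -1.674]
wrist_force: [0.3, -0.5, -1.8]
opening: 0.0115
```

```bash
python3 show.py
```

```text
t 10.775 tip(dock,bed z) [64.4  0.2  0.5] near [-39.6   0.2  36.6] tilt deg 19.14 roll -0.21 yaw -0.03
F dock [ 0.4 -0.5 -1.8] M dock [-0.02 -0.25  0.05] open 0.0115
```

>>> step_arm(moves=[{"linear": [0.7, -0.07, 0], "rotation": [0, 0, 0]}, {"linear": [0.7, -0.07, 0], "rotation": [0, 0, 0]}, {"linear": [0.6, -0.06, 0], "rotation": [0, 0, 0]}, {"linear": [0, 0, 0], "rotation": [0, 0, 0]}])

```text
clock: 11.28
tool_pos: [0.5575, 0.1652, 0.0623]
tcp_rot: [-1.905, -0.004, -1.674]
wrist_force: [0.0, 0.4, -1.8]
opening: 0.0114
```

>>> step_arm(moves=[{"linear": [0.5, -0.05, 0], "rotation": [0, 0, 0]}, {"linear": [0.5, -0.05, 0], "rotation": [0, 0, 0]}, {"linear": [0, 0, 0], "rotation": [0, 0, 0]}])

```text
clock: 11.65
tool_pos: [0.5585, 0.1651, 0.0622]
tcp_rot: [-1.905, -0.004, -1.674]
wrist_force: [-0.3, -0.3, -2.5]
opening: 0.0114
```

>>> step_arm(moves=[{"linear": [0.5, -0.05, 0], "rotation": [0, 0, 0]}, {"linear": [0.5, -0.05, 0], "rotation": [0, 0, 0]}, {"linear": [0, 0, 0], "rotation": [0, 0, 0]}])

```text
clock: 12.02
tool_pos: [0.5595, 0.165, 0.0622]
tcp_rot: [-1.905, -0.004, -1.674]
wrist_force: [-0.4, -1.0, -1.7]
opening: 0.0114
```

```bash
python3 show.py
```

```text
t 12.025 tip(dock,bed z) [68.4  0.2  0.5] near [-35.6   0.2  36.5] tilt deg 19.14 roll -0.21 yaw -0.03
F dock [-0.3 -1.1 -1.7] M dock [-0.01 -0.28 -0.04] open 0.0114
```

>>> step_arm(moves=[{"linear": [-1.2, 0.13, -2.05], "rotation": [-0.0037, -0.0348, 0]}, {"linear": [-1.3, 0.13, -2.05], "rotation": [-0.0037, -0.0348, 0]}, {"linear": [0, 0, 0], "rotation": [0, 0, 0]}, {"linear": [0.4, -0.04, 0], "rotation": [0, 0, 0]}, {"linear": [0.4, -0.04, 0], "rotation": [0, 0, 0]}, {"linear": [0, 0, 0], "rotation": [0, 0, 0]}])

```text
clock: 12.78
tool_pos: [0.5579, 0.1652, 0.0581]
tcp_rot: [-1.835, -0.004, -1.674]
wrist_force: [-0.3, -0.2, -2.6]
opening: 0.0115
```

>>> step_arm(moves=[{"linear": [0.4, -0.04, 0], "rotation": [0, 0, 0]}, {"linear": [0.4, -0.04, 0], "rotation": [0, 0, 0]}, {"linear": [0, 0, 0], "rotation": [0, 0, 0]}])

```text
clock: 13.15
tool_pos: [0.5585, 0.1652, 0.0581]
tcp_rot: [-1.835, -0.004, -1.674]
wrist_force: [-0.7, -0.6, -2.0]
opening: 0.011
```

```bash
python3 show.py
```

```text
t 13.15 tip(dock,bed z) [69.7  0.2  0.5] near [-36.5   0.2  29.3] tilt deg 15.15 roll -0.22 yaw -0.04
F dock [-0.7 -0.6 -2. ] M dock [0.01 0.02 0.02] open 0.011
```

>>> step_arm(moves=[{"linear": [0.4, -0.04, 0], "rotation": [0, 0, 0]}, {"linear": [0, 0, 0], "rotation": [0, 0, 0]}])

```text
clock: 13.4
tool_pos: [0.5587, 0.1652, 0.0582]
tcp_rot: [-1.836, -0.004, -1.674]
wrist_force: [-4.5, 0.2, -0.1]
opening: 0.0116
```

```bash
python3 show.py
```

```text
t 13.4 tip(dock,bed z) [69.9  0.2  0.5] near [-36.3   0.3  29.3] tilt deg 15.17 roll -0.22 yaw -0.03
F dock [-4.5 -0.3 -0.1] M dock [0.03 0.67 0.  ] open 0.0116
```

>>> step_arm(moves=[{"linear": [0.4, -0.04, 0], "rotation": [0, 0, 0]}, {"linear": [0, 0, 0], "rotation": [0, 0, 0]}])

```text
clock: 13.65
tool_pos: [0.5588, 0.1652, 0.0582]
tcp_rot: [-1.836, -0.004, -1.674]
wrist_force: [-7.6, 0.8, 1.5]
opening: 0.0117
```

```bash
python3 show.py
```

```text
t 13.65 tip(dock,bed z) [69.9  0.3  0.5] near [-36.2   0.3  29.4] tilt deg 15.21 roll -0.22 yaw -0.03
F dock [-7.6  0.   1.5] M dock [ 0.04  1.28 -0.11] open 0.0117
```

Stop found at tip x≈69.7, so the setting is about +13.5, in agreement with the vision estimate. I'll ease off and swing down about the tip.

>>> step_arm(moves=[{"linear": [-0.7, 0.07, 0], "rotation": [0, 0, 0]}, {"linear": [-0.48, 0.05, -1.1], "rotation": [-0.0018, -0.01735, 0]}, {"linear": [-0.48, 0.05, -1.1], "rotation": [-0.0018, -0.01735, 0]}, {"linear": [-0.48, 0.05, -1.1], "rotation": [-0.0018, -0.01735, 0]}, {"linear": [-0.48, 0.05, -1.1], "rotation": [-0.0018, -0.01735, 0]}, {"linear": [0, 0, 0], "rotation": [0, 0, 0]}])

```text
clock: 14.4
tool_pos: [0.5568, 0.1653, 0.0539]
tcp_rot: [-1.764, -0.004, -1.675]
wrist_force: [-1.0, 0.3, -2.5]
opening: 0.0112
```

```bash
python3 show.py
```

```text
t 14.4 tip(dock,bed z) [70.   0.2  0.7] near [-37.9   0.2  21.8] tilt deg 11.08 roll -0.22 yaw -0.03
F dock [-1.   0.2 -2.5] M dock [ 0.1   0.19 -0.08] open 0.0112
```

>>> step_arm(moves=[{"linear": [-0.48, 0.05, -1.1], "rotation": [-0.0018, -0.01735, 0]}, {"linear": [-0.48, 0.05, -1.1], "rotation": [-0.0018, -0.01735, 0]}, {"linear": [-0.48, 0.05, -1.1], "rotation": [-0.0018, -0.01735, 0]}, {"linear": [0, 0, 0], "rotation": [0, 0, 0]}])

```text
clock: 14.9
tool_pos: [0.5553, 0.1655, 0.0506]
tcp_rot: [-1.712, -0.004, -1.675]
wrist_force: [0.4, -0.1, -2.3]
opening: 0.0114
```

```bash
python3 show.py
```

```text
t 14.9 tip(dock,bed z) [69.9  0.2  0.7] near [-39.    0.2  16.2] tilt deg 8.09 roll -0.21 yaw -0.03
F dock [ 0.4 -0.1 -2.3] M dock [-0.04 -0.07  0.04] open 0.0114
```

>>> step_arm(moves=[{"linear": [-0.4, 0.04, -1.16], "rotation": [-0.0018, -0.01735, 0]}, {"linear": [-0.4, 0.04, -1.16], "rotation": [-0.0018, -0.01735, 0]}, {"linear": [0, 0, 0], "rotation": [0, 0, 0]}])

```text
clock: 15.28
tool_pos: [0.5545, 0.1656, 0.0483]
tcp_rot: [-1.677, -0.004, -1.675]
wrist_force: [1.8, 0.2, -1.4]
opening: 0.0115
```

```bash
python3 show.py
```

```text
t 15.275 tip(dock,bed z) [69.9  0.2  0.7] near [-39.5   0.3  12.3] tilt deg 6.08 roll -0.21 yaw -0.02
F dock [ 1.8  0.4 -1.4] M dock [ 0.01 -0.4  -0.06] open 0.0115
```

>>> step_arm(moves=[{"linear": [-0.4, 0.04, -1.16], "rotation": [-0.0018, -0.01735, 0]}, {"linear": [-0.38, 0.04, -1.16], "rotation": [-0.0018, -0.01735, 0]}, {"linear": [0, 0, 0], "rotation": [0, 0, 0]}])

```text
clock: 15.65
tool_pos: [0.5535, 0.1657, 0.0457]
tcp_rot: [-1.643, -0.004, -1.675]
wrist_force: [2.3, 0.2, -3.6]
opening: 0.0115
```

```bash
python3 show.py
```

```text
t 15.65 tip(dock,bed z) [69.6  0.2  0.4] near [-40.2   0.2   8.3] tilt deg 4.12 roll -0.21 yaw -0.02
F dock [ 2.3  0.4 -3.6] M dock [-0.03 -0.46  0.03] open 0.0115
```

>>> step_arm(moves=[{"linear": [-0.31, 0.03, -1.2], "rotation": [-0.0018, -0.01735, 0]}, {"linear": [-0.31, 0.03, -1.2], "rotation": [-0.0018, -0.01735, 0]}, {"linear": [0, 0, 0], "rotation": [0, 0, 0]}])

```text
clock: 16.02
tool_pos: [0.5529, 0.1658, 0.0434]
tcp_rot: [-1.608, -0.004, -1.675]
wrist_force: [2.2, -0.2, -3.1]
opening: 0.0114
```

```bash
python3 show.py
```

```text
t 16.025 tip(dock,bed z) [69.5  0.2  0.3] near [-40.4   0.3   4.4] tilt deg 2.12 roll -0.21 yaw -0.02
F dock [ 2.2 -0.  -3.1] M dock [-0.02 -0.45 -0.05] open 0.0114
```

>>> step_arm(moves=[{"linear": [-0.3, 0.03, -1.2], "rotation": [-0.0018, -0.01735, 0]}, {"linear": [0, 0, 0], "rotation": [0, 0, 0]}])

```text
clock: 16.27
tool_pos: [0.5525, 0.1658, 0.042]
tcp_rot: [-1.591, -0.004, -1.675]
wrist_force: [0.0, 0.1, -5.5]
opening: 0.0115
```

```bash
python3 show.py
```

```text
t 16.275 tip(dock,bed z) [69.5  0.2  0. ] near [-40.5   0.2   2.2] tilt deg 1.15 roll -0.22 yaw -0.02
F dock [ 0.   0.1 -5.5] M dock [ 0.05 -0.42 -0.04] open 0.0115
```

>>> step_arm(moves=[{"linear": [-0.15, 0.02, -0.6], "rotation": [-0.001, -0.01, 0]}, {"linear": [-0.15, 0.02, -0.6], "rotation": [-0.001, -0.01, 0]}, {"linear": [0, 0, 0], "rotation": [0, 0, 0]}])

```text
clock: 16.65
tool_pos: [0.5523, 0.1658, 0.041]
tcp_rot: [-1.571, -0.004, -1.675]
wrist_force: [0.1, -0.5, -1.6]
opening: 0.011
```

```bash
python3 show.py
```

```text
t 16.65 tip(dock,bed z) [69.6  0.2  0.4] near [-40.4   0.2   0.4] tilt deg -0.01 roll -0.21 yaw -0.02
F dock [ 0.2 -0.5 -1.6] M dock [-0.04 -0.02  0.03] open 0.011
```

>>> step_arm(moves=[{"linear": [0, 0, -0.5], "rotation": [0, 0, 0]}, {"linear": [0, 0, 0], "rotation": [0, 0, 0]}])

```text
clock: 16.9
tool_pos: [0.5526, 0.1658, 0.0407]
tcp_rot: [-1.571, -0.003, -1.675]
wrist_force: [-1.3, -0.9, 1.3]
opening: 0.0112
```

```bash
python3 show.py
```

```text
t 16.9 tip(dock,bed z) [69.9  0.2  0.1] near [-40.1   0.3   0.1] tilt deg -0.01 roll -0.2 yaw -0.03
F dock [-1.2 -1.1  1.3] M dock [0.02 0.2  0.02] open 0.0112
```

>>> step_arm(moves=[{"linear": [0, 0, -0.5], "rotation": [0, 0, 0]}, {"linear": [0, 0, 0], "rotation": [0, 0, 0]}])

```text
clock: 17.15
tool_pos: [0.5527, 0.1658, 0.0406]
tcp_rot: [-1.57, -0.003, -1.675]
wrist_force: [-4.2, -2.0, 8.4]
opening: 0.0113
```

```bash
python3 show.py
```

```text
t 17.15 tip(dock,bed z) [69.9  0.2  0. ] near [-40.1   0.2  -0. ] tilt deg -0.03 roll -0.2 yaw -0.03
F dock [-3.9 -2.5  8.4] M dock [-0.07  0.69  0.01] open 0.0113
```

>>> step_arm(moves=[{"linear": [0, 0, 0.5], "rotation": [0, 0, 0]}, {"linear": [0, 0, 0], "rotation": [0, 0, 0]}, {"linear": [0, 0, 0], "rotation": [0, 0, 0]}, {"linear": [0, 0, 0], "rotation": [0, 0, 0]}, {"linear": [0, 0, 0], "rotation": [0, 0, 0]}], gripper=-0.3)

```text
clock: 17.77
tool_pos: [0.5525, 0.1658, 0.0405]
tcp_rot: [-1.571, -0.004, -1.675]
wrist_force: [-0.5, 0.4, 0.1]
opening: 0.03
```

>>> step_arm(moves=[{"linear": [0, 0, 3], "rotation": [0, 0, 0]}, {"linear": [0, 0, 12], "rotation": [0, 0, 0]}, {"linear": [0, 0, 30], "rotation": [0, 0, 0]}, {"linear": [0, 0, 40], "rotation": [0, 0, 0]}, {"linear": [0, -10, 40], "rotation": [0, 0, 0]}, {"linear": [-30, -40, 20], "rotation": [0, 0, 0]}, {"linear": [-30, -40, 20], "rotation": [0, 0, 0]}, {"linear": [0, -40, 0], "rotation": [0, 0, 0]}, {"linear": [0, 0, 0], "rotation": [0, 0, 0]}])

```text
clock: 18.9
tool_pos: [0.4924, 0.0338, 0.2069]
tcp_rot: [-1.569, -0.004, -1.678]
wrist_force: [0.3, -0.2, -0.7]
opening: 0.0299
```

```bash
python3 - <<'E'
from h import *
s=bot.state(); print(s["clock"],s["tool_pos"],s["wrist_force"])
i=[cv2.cvtColor(optics.get_image(n),cv2.COLOR_RGB2BGR) for n in ("wrist","scene","top")]
b=cv2.resize(i[1][160:265,290:395],(400,400),interpolation=cv2.INTER_CUBIC)
t=cv2.resize(i[2][145:250,165:270],(400,400),interpolation=cv2.INTER_CUBIC)
cv2.imwrite("pics/f1.png",np.hstack([b,t])); cv2.imwrite("pics/f2.png",cv2.resize(i[0],(784,588)))
E
```

```text
18.9 [0.49243681 0.03383938 0.20687924] [ 0.34685269 -0.18766502 -0.74362495]
```

View pics/f1.png

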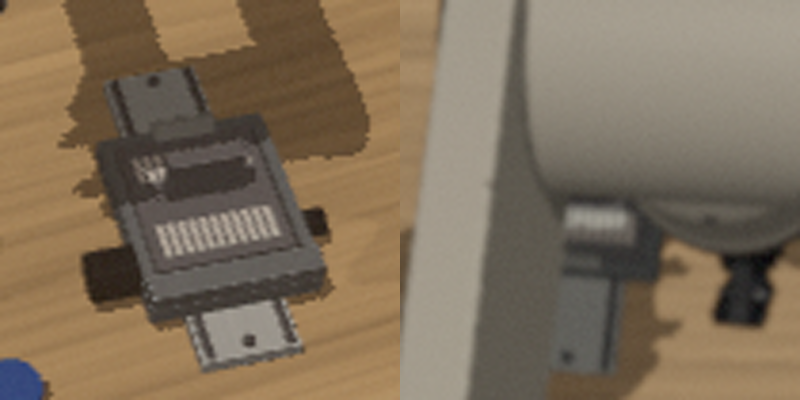

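View pics/f2.png

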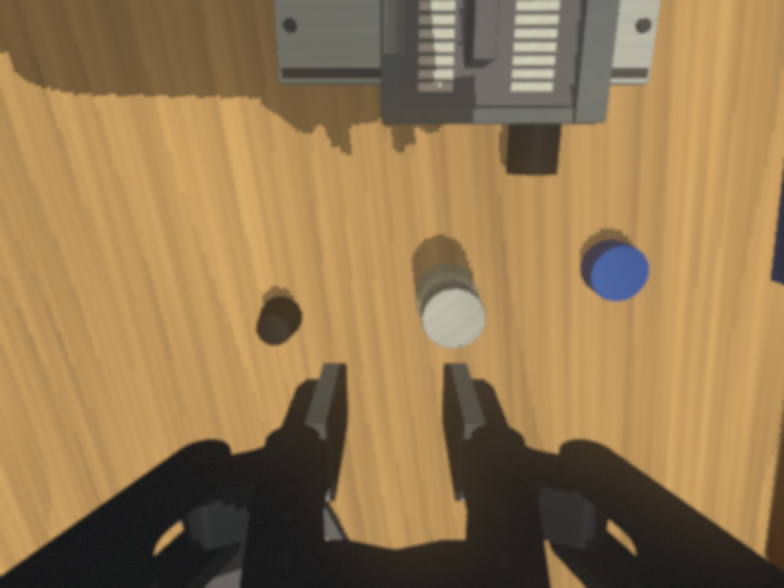

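Seated flat by the look of it, with the arm clear. I'll take one closer look at the catch.

>>> step_arm(moves=[{"linear": [0, 30, -15], "rotation": [0, 0, 0]}, {"linear": [0, 30, -15], "rotation": [0, 0, 0]}, {"linear": [0, 0, 0], "rotation": [0, 0, 0]}, {"linear": [0, 0, 0], "rotation": [0, 0, 0]}])

```text
clock: 19.55
tool_pos: [0.4926, 0.0962, 0.1758]
tcp_rot: [-1.571, -0.004, -1.674]
wrist_force: [-0.3, 0.3, -0.8]
opening: 0.0297
```

```bash
python3 - <<'E'
from h import *
i=cv2.cvtColor(optics.get_image("wrist"),cv2.COLOR_RGB2BGR)
cv2.imwrite("pics/f3.png",cv2.resize(i[0:260,170:500],(792,594),interpolation=cv2.INTER_CUBIC)) 
c=optics.camera_info("wrist"); d=[.5498,.1666,-.104]; S=13.4
f=lambda P:[((x-170)*2.4,y*594/260) for x,y in proj(place(P,d),c)]
print("catch nose rest",np.round(f([(-51.5+S,20,36.8),(-51.5+S,-20,36.8)])).tolist(),"near top edge if flat",np.round(f([(-53.75+S,45,34),(-53.75+S,-45,34)])).tolist(),"rib top",np.round(f([(-53.75+S+43,y,70) for y in(25,-25)])).tolist())
E
```

```text
catch nose rest [[308.0, 152.0], [306.0, 281.0]] near top edge if flat [[301.0, 67.0], [298.0, 354.0]] rib top [[467.0, 124.0], [455.0, 307.0]]
```

View pics/f3.png

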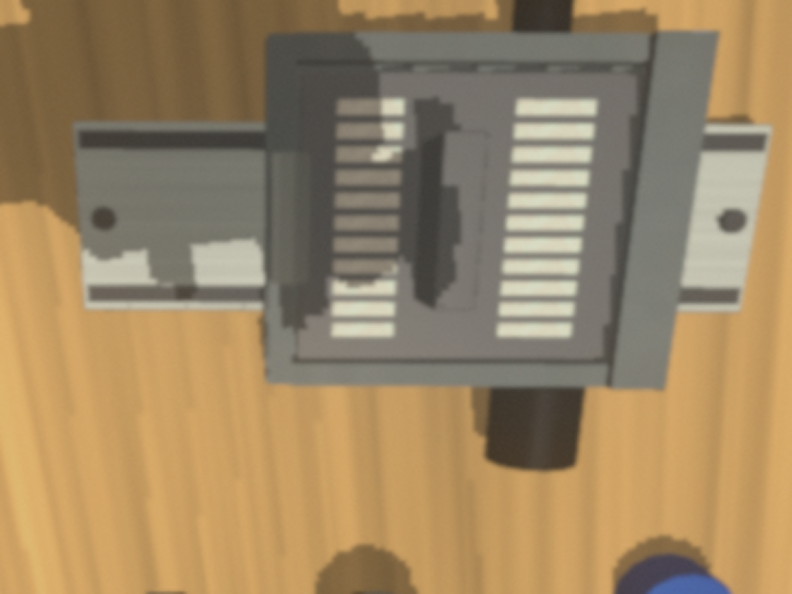

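The close view shows the cassette flat in the pocket with its near edge at column 298, as predicted. The catch (columns 270-310, rows 152-283) overlaps that edge to column ~310 (predicted 307 at rest). The tongue is under the lip, and nothing is touching the robot.

```bash
python3 -c "
from plant import bot
print(bot.sign_off())"
```

```text
the job is handed in; nothing more can be done
None
```

The smallest cassette is back in the dock: tongue under the lip, lying flat under the spring catch. I let go and handed the job in at about 20 s. No verdict was reported.

- **Hooking and stop:** I slid the tongue under the lip at a 15–19° tilt and felt the stop at about 8 N. That puts the pocket at about +13.5 mm along the rail, in line with the 12–15 mm I read from the pictures.
- **Swing down:** The catch's sideways push (about 2 N) dropped to zero about 2 mm above flat, as expected when it snaps over. The bed was felt at 8.4 N, the highest force I read. I read it only at the end of each move, so brief peaks in between were not seen.
- **Last checks:** The close wrist picture shows the cassette flat, with the catch over its near edge within about 1 mm of its rest position. The robot was clear of everything. The jar, tub and loupe were upright in the closing views. I did not recheck the other bystanders, though the arm never went near them.
- **Not fully tested:** I did not tug on the cassette to test the catch. The picture-based dock fits differed by about 2 mm; touch settled it.

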